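Uncover the touch mixer and hold the amber bottle down in its sprung cup

ROBOT

A 7-joint arm with a two-finger parallel gripper is mounted at the origin on a cart in front of the work surface, level with it; the furniture and walls round the work are solid. World frame = base frame: x ahead of the robot, y to its left, z up, the work surface at z = 0. Lengths are in m, angles in degrees, forces in N, time in s.
With the tool pointing down it reaches from about 0.35 to 0.775 m from the base axis. Payload 3.1 kg.
Tool frame: the origin (TCP) lies on the centre line of the jaws, within the pads' length; the fingertips stand 17 mm ahead of it and the grasp point (between the pads) lies 2 mm behind it (robot.tip_reach is the distance from the TCP to the fingertips, in m); z points along the fingers, y is the direction in which the jaws open and shut (so a half turn about z gives the same grasp; the last joint's range is limited). The gripper opens to 85 mm and grips with 20 to 120 N. Pads are 22 mm wide; open, the fingers measure 114 mm over their backs; the gripper's body (76 mm by 85 mm) begins 54 mm behind the grasp point. The pads swing forward as they close: fully open they stand 13 mm farther back than shut.
Start: joints at [-65.586, 17.813, 0.802, 86.603, -0.252, 75.585, -1.558], TCP at [0.248, 0.491, 0.248] pointing down, gripper open.
Joint ranges: [-154.91, 154.91], [-16.99, 109.72], [-72.82, 74.43], [7.12, 147.25], [-82.49, 262.49], [11.32, 116.49], [-174.64, 174.64]. Speed limits (degrees/s): [159.86, 159.86, 180, 180, 180, 180, 180].

INTERFACE

Orientations are given as [roll, pitch, yaw] about the fixed x, y, z axes, in that order (R = Rz(yaw) Ry(pitch) Rx(roll)).
In Python, from station import robot, fingers, vision, workorder, recognise gives the robot as it stands. Calls block until the motion is done:
- robot.move_to(position, orientation): joint-space move of the TCP to a pose.
- robot.line_to(position, orientation=None, velocity=0.15, f_stop=None): straight line of the TCP; orientation=None keeps the orientation; velocity is the mean speed in m/s. With f_stop (N) it stops when the force on the tool has changed by that much, and returns True; else False.
- robot.move_j(angles): joint-space move.
- fingers.gripper_to(opening, force=None): opening from 0.0 (shut) to 1.0 (fully open); force is the grip in N (None keeps the last); returns when the fingers have stopped.
- robot.pause(seconds).
- robot.inverse_kinematics(position, orientation): joint angles nearest the present ones, or None.
- vision.grab_frame(name): name is "scene" or "top" or "wrist"; returns the picture (480x640x3 uint8, red, green, blue); there is no depth.
- vision.calibration(name): a dict with "mtx" (3x3 intrinsics, pixels), "extrinsics" (4x4, takes a point from world to camera coordinates); the wrist camera has in their place "T_tool_cam" (4x4, takes a point from camera to tool coordinates, whose origin is the TCP and whose axes are the flange's). Camera axes: x right, y up, looking along -z (the intrinsics and any distortion apply to the point x, -y, -z); pixel columns grow to the right and rows downward; lengths in m; the calibration is good to about 2 mm. The wrist camera is an equidistant fisheye: a pixel r from the principal point sees the ray r / f radians off the axis. A picture is of the moment at which its call begins: read the wrist's pose just before it. calibration takes no time and is no camera call.
A pose or a line that the arm cannot do raises robot.PlanningError and nothing moves.
- workorder.close_job(): hands the job in, once; it reports no verdict.
Trained networks look in the newest picture that a camera, given by its name, has taken for a name from the list of things; names that differ only in an ending like _2 or _b are one class to them, and where a whole thing is asked for, a point or a joint stands for the part that bears it (a point fixed in the world has none). Each returns a list of dicts, best first, with "p" (0 to 1); they miss things now and then, are a little off and sometimes report something else, mostly with a low value. They report only what shows in the picture. A call takes as long as a camera call. They do not tell look-alikes from the thing itself.
- recognise(label, camera): "rect" ([centre column, centre row, width, height] in pixels, round what is visible of it).
Readings, each from a call of its own:
- robot.current_time_s(): time.
- robot.current_joint_positions(): joint angles.
- robot.current_dq(): joint speeds.
- robot.current_joint_torque(): joint torques, N m.
- robot.current_tool_pos(): TCP position.
- robot.current_eef_rot(): TCP orientation.
- robot.current_contact_force(): force on the tool from outside, world axes, zero at the start.
- robot.current_torque(): the same for the moment, N m.
- robot.current_finger_gap(): opening from 0.0 (shut) to 1.0 (fully open).
Only numpy, scipy, OpenCV 4.12 (cv2) and the standard library are available. Lean on these libraries where they do the work, as an engineer would, in place of code of your own. Each camera call takes 0.05 s, during which the arm holds its last target. There are 200 camera calls.

TASK

Take the orange dust cover off the mixer's cup and hang it by its eye on the brass peg of the stand. Then stand the amber bottle upright in the sprung cup and, pushing only on the bottle, press it down until the cup's rim is level with the red band of the gauge post, and keep it pressed: finish while still holding the bottle down there, without letting go. Do not disturb the flux bottle, the borax tablet or the bangle.

Things in the scene. Friction and masses are not known exactly. Their poses are not given: they have to be found in the camera images.
- mixer: Fixed white mixer, 110 x 150 mm, its grey top 50 mm above the bench; origin at the bench under the middle of the cup, z up, -x is its front. On its front (44 mm from the cup's axis along -x) a steel gauge post, 99 mm high, carries a red band between 86 and 96 mm above the bench; a 10 mm high black dial stands at x -30, y -50 mm.
- cradle (a joint): How far the dark steel cup on the mixer is pressed down, m: 0 at rest (rim 108 mm above the bench), stop at 0.026. The rim is in the red band from 0.012 to 0.022. Spring: starts to yield at 3 N or so (it carries the bottle at rest), about 9 N at mid-band, rising 0.35 N per mm; it comes up again when let go.
- cup_floor (a point): Centre of the cup's inner floor, 83 mm above the bench at rest, moving with the cup; axes as the mixer's. The cup is 25 mm deep inside, 47 mm across at the floor and flared to 58 mm at the mouth; outside diameter 66 mm.
- cover: Loose orange dust cover, about 70 g: a disc 72 mm across and 5 mm thick with a plug 40 mm across and 8 mm deep under it, which sits in the cup at the start. Origin at the centre of the disc's underside, z up. On the disc stands an upright plate 30 mm wide (along y), 6 mm thick (along x), 46 mm high (its top 51 mm above the origin), with a round eye through it along x.
- cover_eye (a point): Centre of the cover's eye, 18 mm in diameter, 31 mm above the cover's origin; axes as the cover's.
- peg_stand: Fixed stand: round foot 76 mm across, post 12 mm thick and 150 mm high, a brass peg 7 mm thick. Origin at the bench under the post; z up. The peg leaves the post along -x at 135 mm above the bench and rises 15 degrees towards its free tip.
- peg_tip (a point): Centre of the peg's rounded free end, 70 mm from the post's axis along the stand's -x, 154 mm above the bench; axes as the stand's.
- amber_bottle: Loose amber glass bottle with black cap, 41 mm across up to 82 mm, cap 32 mm across up to 98 mm high, about 130 g; origin at the centre of its underside, z up.
- flux: Bystander: translucent bottle with a milky cap, 46 mm across, 102 mm high; origin under its centre. It may stand in either of the two bottle places.
- borax: Bystander: pale round tablet, 43 mm across, 15 mm high; origin under its centre.
- bangle: Bystander: open silver bangle with a teal stone, 72 x 88 mm, 37 mm high; origin under its centre.
There are look-alikes about, which are no part of the job. Of the things that look like the cover, the middle-sized one is meant.

How it is judged:
By the outcome, as a careful person would: the job done as asked, in the order asked, and still so for the second after the job is handed in, while the arm keeps its last pose, push and grip.
It also fails if it takes over 54 s, if anything falls off the work surface, if the arm or the gripper's body presses on something with over 40 N, if the wrist force passes 120 N, or if a joint passes its speed limit or range.

## Working session

There is one attempt and no reset: what is moved stays moved. The work goes in short steps, each a Python script; the robot and the scene stay as the last script left them, time stands still between calls to the robot, and variables do not carry over. Pictures are saved under pics/ and viewed, about 8 in all and at most 12, crops included, and the job is handed in when it is done.

```bash
mkdir -p pics; ls; cat > h.py <<'E'
import numpy as np, cv2
from station import robot, fingers, vision, workorder, recognise
from scipy.spatial.transform import Rotation as R
def save(name,img): cv2.imwrite('pics/'+name,img[:,:,::-1])
def ray(cam,u,v):
    c=vision.calibration(cam); K=np.array(c['mtx'])
    E=np.array(c['extrinsics']); d=c.get('dist',None)
    p=cv2.undistortPoints(np.array([[[u,v]]],float),K,None if d is None else np.array(d))[0,0]
    Ri=E[:3,:3].T; return -Ri@E[:3,3], Ri@np.array([p[0],-p[1],-1.])
def at_z(cam,u,v,z):
    o,d=ray(cam,u,v); return o+d*(z-o[2])/d[2]
def proj(cam,P):
    c=vision.calibration(cam);K=np.array(c['mtx']);q=np.array(c['extrinsics'])@np.append(P,1)
    q=np.array([q[0],-q[1],-q[2]]); q=K@q; return q[:2]/q[2]
E
python3 - <<'E'
from h import *
for c in ('scene','top'):
    k=vision.calibration(c); print(c,k)
    save(c+'0.png',vision.grab_frame(c))
    for n in ['mixer','cradle','cover','peg_stand','amber_bottle','flux','borax','bangle']:
        print(n,[(np.round(r['rect']).tolist(),round(r['p'],2)) for r in recognise(n,c)[:5]])
print(vision.calibration('wrist'),robot.current_time_s())
E
```

```text
pics
scene {'mtx': array([[459.57170446,   0.        , 323.86591779],
       [  0.        , 459.57170446, 238.51951047],
       [  0.        ,   0.        ,   1.        ]]), 'extrinsics': array([[ 0.51097317, -0.85935215, -0.02050113, -0.32809642],
       [ 0.51817957,  0.28890656,  0.80499871, -0.38158484],
       [-0.68585447, -0.42195601,  0.59292223, -0.74585169],
       [ 0.        ,  0.        ,  0.        ,  1.        ]])}
mixer [([299.0, 304.0, 74.0, 54.0], 0.83)]
cradle [([298.0, 289.0, 24.0, 18.0], 0.69)]
cover [([299.0, 268.0, 33.0, 31.0], 0.92), ([271.0, 239.0, 36.0, 35.0], 0.81), ([310.0, 258.0, 15.0, 15.0], 0.44), ([208.0, 238.0, 36.0, 57.0], 0.42)]
peg_stand [([208.0, 238.0, 34.0, 57.0], 0.83)]
amber_bottle [([431.0, 367.0, 21.0, 51.0], 0.8)]
flux [([389.0, 305.0, 25.0, 44.0], 0.8)]
borax [([365.0, 257.0, 15.0, 15.0], 0.56)]
bangle [([311.0, 232.0, 32.0, 16.0], 0.64)]
top {'mtx': array([[553.64568017,   0.        , 305.82810806],
       [  0.        , 553.64568017, 236.9101544 ],
       [  0.        ,   0.        ,   1.        ]]), 'extrinsics': array([[-0.02143392, -0
[... 545 characters left out ...]
5.0, 29.0], 0.93)]
borax [([183.0, 273.0, 38.0, 43.0], 0.73), ([333.0, 177.0, 17.0, 22.0], 0.53), ([405.0, 248.0, 27.0, 23.0], 0.46)]
bangle [([256.0, 170.0, 33.0, 29.0], 0.73)]
{'mtx': array([[371.64829954,   0.        , 311.59466492],
       [  0.        , 371.64829954, 241.76066173],
       [  0.        ,   0.        ,   1.        ]]), 'T_tool_cam': array([[ 5.07708378e-04,  9.54019844e-01,  2.99743023e-01,
         7.71042877e-02],
       [ 9.99999700e-01, -3.09229494e-04, -7.09598345e-04,
         7.30607771e-04],
       [-5.84281519e-04,  2.99743293e-01, -9.54019715e-01,
        -1.26459347e-01],
       [ 0.00000000e+00,  0.00000000e+00,  0.00000000e+00,
         1.00000000e+00]])} 0.9
```

View pics/scene0.png

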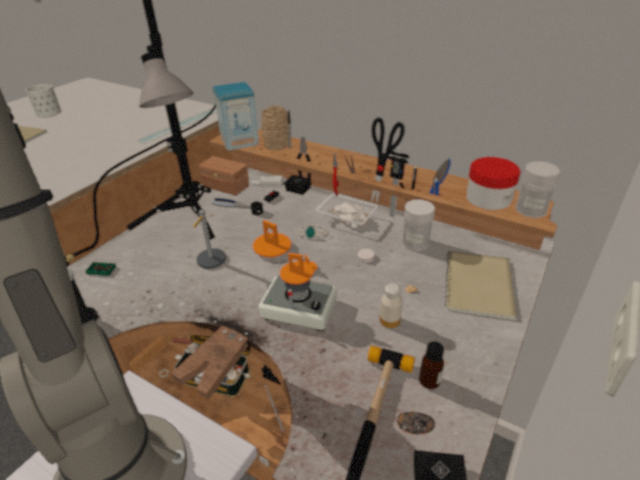

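View pics/top0.png

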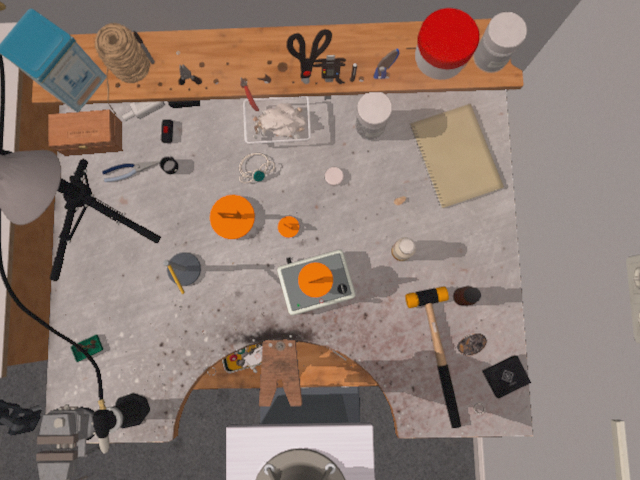

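The scene shows the mixer with the covered cup at (299,290), peg stand at (208,240), amber bottle at (431,367) and flux at (389,305). In the top view the cover is at (315,280), the peg runs from (172,262) to (183,293), and the amber bottle is at (466,296). I'll enlarge the key parts.

```bash
python3 - <<'E'
from h import *
t=cv2.imread('pics/top0.png');s=cv2.imread('pics/scene0.png')
def c(i,u,v,w,h): return cv2.resize(i[v-h//2:v+h//2,u-w//2:u+w//2],(400,300),interpolation=cv2.INTER_CUBIC)
m=np.vstack([np.hstack([c(t,316,280,100,75),c(t,190,275,100,75)]),np.hstack([c(s,299,290,100,75),c(s,208,240,100,75)])])
cv2.imwrite('pics/crops.png',m)
for n,u,v,z in [('cover plate top?',315,280,.113),('disc',315,281,.113),('bottle cap',466,296,.09),('flux',404,246,.1),('standfoot',184,268,0)]: print(n,at_z('top',u,v,z).round(3))
print('bottle base scene',at_z('scene',430,385,0).round(3),'cap top',at_z('scene',435,346,.098).round(3))
print('stand foot scene',at_z('scene',210,259,0.005).round(3))
hsv=cv2.cvtColor(t,cv2.COLOR_BGR2HSV)
for nm,mm in [('orange',cv2.inRange(hsv,(5,200,150),(16,255,255)))]:
    n,l,st,ce=cv2.connectedComponentsWithStats(mm)
    for i in range(1,n):
        if st[i,4]>80: print(nm,st[i],ce[i].round(1),at_z('top',*ce[i],.11).round(3))
E
```

```text
cover plate top? [ 0.454 -0.046  0.113]
disc [ 0.452 -0.046  0.113]
bottle cap [ 0.415 -0.355  0.09 ]
flux [ 0.521 -0.231  0.1  ]
standfoot [0.496 0.252 0.   ]
bottle base scene [ 0.409 -0.372  0.   ] cap top [ 0.418 -0.366  0.098]
stand foot scene [0.488 0.249 0.005]
orange [ 210  195   44   44 1460] [231.9 216.7] [0.59  0.124 0.11 ]
orange [278 217  21  20 336] [288.2 226.5] [0.566 0.007 0.11 ]
orange [298 263  35  34 922] [315.2 279.5] [ 0.455 -0.046  0.11 ]
```

View pics/crops.png

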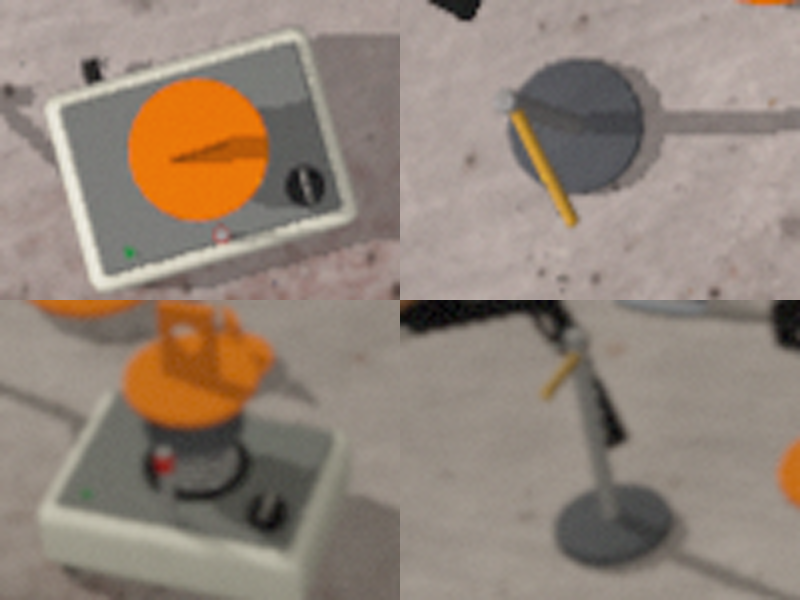

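The crops show the mixer turned about +16° (gauge post at lower right of the cup). The peg runs from the post top at about top-view (166,263) to the tip at about (183,293). The scene view shows the plate with its eye. Next I'll look at the stand and mixer with the wrist camera.

```bash
cat >> h.py <<'E'
def wray(u,v,pose):
    c=vision.calibration('wrist');K=np.array(c['mtx']);T=np.array(c['T_tool_cam'])
    a=np.array([(u-K[0,2])/K[0,0],(v-K[1,2])/K[1,1]]);r=np.hypot(*a)+1e-12
    d=np.array([np.sin(r)*a[0]/r,-np.sin(r)*a[1]/r,-np.cos(r)])
    p,q=pose; Rt=R.from_euler('xyz',q,degrees=True).as_matrix()
    return p+Rt@T[:3,3], Rt@T[:3,:3]@d
def wat(u,v,pose,z):
    o,d=wray(u,v,pose); return o+d*(z-o[2])/d[2]
def wgrab(name):
    pose=(np.array(robot.current_tool_pos()),np.array(robot.current_eef_rot()))
    im=vision.grab_frame('wrist'); save(name+'.png',im); np.save('pics/'+name+'.npy',np.array(pose)); return im,pose
E
python3 - <<'E'
from h import *
a=at_z('top',183,293,.154);b=at_z('top',166,263,.15);print('tip',a.round(3),'post',b.round(3),np.linalg.norm(a[:2]-b[:2]),'stand yaw',np.degrees(np.arctan2(*(b-a)[1::-1])))
p=at_z('top',266+50/4,243+105/4,.05);q=at_z('top',266+305/4,243+32/4,.05);print('mixer yaw',np.degrees(np.arctan2(*(p-q)[1::-1]))-90)
print(robot.current_eef_rot())
robot.move_to([.44,.20,.26],[180,0,0]); wgrab('w_st')
robot.move_to([.43,-.05,.27],[180,0,0]); wgrab('w_mx')
print(robot.current_time_s())
im=np.hstack([cv2.resize(cv2.imread(f'pics/{n}.png'),(400,300)) for n in('w_st','w_mx')]);cv2.imwrite('pics/w0.png',im)
E
```

```text
tip [0.432 0.214 0.154] post [0.492 0.25  0.15 ] 0.07041299636816939 stand yaw 30.579389910762643
mixer yaw 14.628168565642909
[1.79993460e+02 1.50237324e-03 1.53201854e+02]
3.65
```

View pics/w0.png

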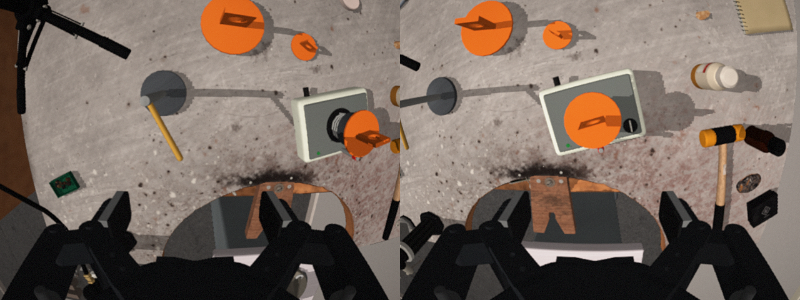

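Wrist views (×1.6 for full resolution): the stand shows post top ~(232,160) and peg tip ~(290,255). The mixer cover is ~(307,192), with its plate visible as a thin slanted bar. I'll enlarge both.

```bash
python3 - <<'E'
import cv2,numpy as np
a=cv2.imread('pics/w_st.png');b=cv2.imread('pics/w_mx.png')
def c(i,u,v,w,h): return cv2.resize(i[v-h//2:v+h//2,u-w//2:u+w//2],(400,300),interpolation=cv2.INTER_CUBIC)
m=np.vstack([np.hstack([c(a,270,205,160,120),c(b,307,190,160,120)]),np.hstack([c(b,307,190,80,60),c(b,558,210,160,120)])])
cv2.imwrite('pics/w1.png',m)
E
```

```text
(no output)
```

View pics/w1.png

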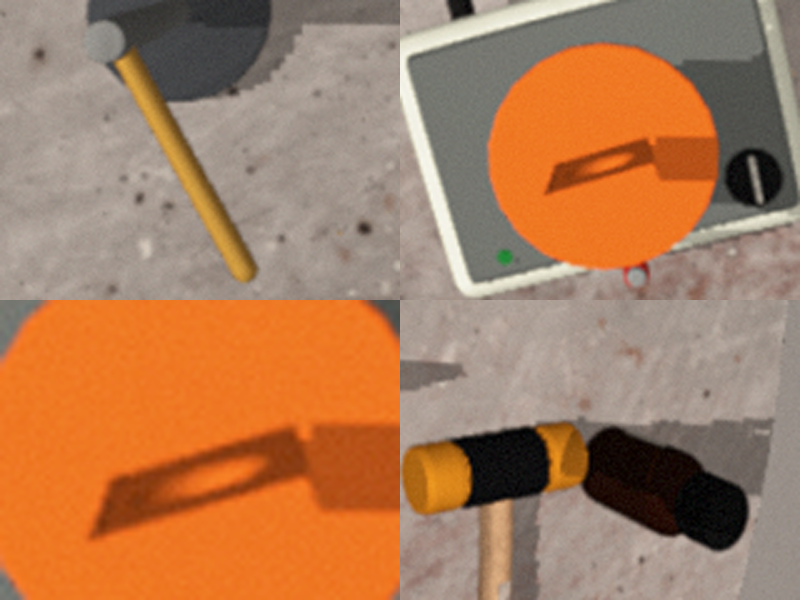

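Crops: peg tip at ~(288,253), post top ~(232,162), disc centre ~(308,192), gauge top ~(322,241). The dark quadrilateral is the plate's far face, with its longer lower edge being the top. The bottle is upright with the hammer head close by.

```bash
python3 - <<'E'
from h import *
ps=np.load('pics/w_st.npy');pm=np.load('pics/w_mx.npy')
t=wat(288,253,ps,.154);p=wat(232,161.8,ps,.15)
yaw=lambda d:np.degrees(np.arctan2(d[1],d[0]))
print('tip',t.round(4),'post',p.round(4),np.linalg.norm((t-p)[:2]),'yaw',yaw(p-t))
c=wat(308.2,192.2,pm,.113);g=wat(321.8,241.2,pm,.099)
print('cover',c.round(4),'gauge',g.round(4),np.linalg.norm((c-g)[:2]),'mixer yaw',yaw(c-g))
f=lambda x,y,z: wat(267+x/5,160+y/5,pm,z)
q=[f(110,180,.113),f(298,128,.113),f(92,238,.159),f(310,170,.159)]
print(np.round(q,4)); print('base',np.linalg.norm(q[0]-q[1]),yaw(q[0]-q[1])-90,'top',np.linalg.norm(q[2]-q[3]),yaw(q[2]-q[3])-90, 'mid',(sum(q)/4).round(4))
b=cv2.imread('pics/w_mx.png');h=cv2.cvtColor(b,cv2.COLOR_BGR2HSV);m=cv2.inRange(h,(3,180,60),(18,255,255));n,l,s,ce=cv2.connectedComponentsWithStats(m)
for i in range(1,n):
    if s[i,4]>500: print(s[i],ce[i].round(1))
for u in ([570,218]): pass
print('bottle', wat(478+270/2.5,150+215/2.5+0,pm,.098).round(3), wat(478+322/2.5,150+220/2.5,pm,.098).round(3))
# reachability
for P,Q in [(c,[180,0,15]),(t,[180,0,30])]: print(robot.inverse_kinematics([P[0],P[1],.15],Q), robot.inverse_kinematics([P[0],P[1],.15],[180,0,Q[2]+180]))
E
```

```text
tip [0.4354 0.2176 0.154 ] post [0.4957 0.2533 0.15  ] 0.07010882466697005 yaw 30.628297328925008
cover [ 0.4582 -0.0442  0.113 ] gauge [ 0.4143 -0.0555  0.099 ] 0.04531710437513069 mixer yaw 14.448027719076846
[[ 0.4552 -0.0293  0.113 ]
 [ 0.4634 -0.0583  0.113 ]
 [ 0.4558 -0.0297  0.159 ]
 [ 0.4649 -0.0581  0.159 ]]
base 0.030143172973186166 15.858954978356621 top 0.029775520833292626 17.810327254881557 mid [ 0.4598 -0.0438  0.136 ]
[  88    1   93   88 5731] [137.8  44.5]
[ 229   34   46   45 1613] [251.7  55.9]
[ 263  148   91   90 6438] [308.1 192.1]
[479 207  28  29 659] [492.6 220.5]
bottle [ 0.421 -0.329  0.098] [ 0.419 -0.363  0.098]
[-33.70906215  14.9923522   44.27193022 109.74337872 -12.04086442
  59.95689336 -59.33280929] [ 52.2405704   23.03762145 -61.42629136 106.90708353  22.5896379
  63.46730488  87.33011679]
[-53.23543759  16.37457608  30.09510991 105.61079537  -9.35153276
  60.45541088 -79.51638929] [ 18.0418519   27.00196757 -61.50307955 103.12782967  25.98874656
  65.58623034  68.00401609]
```

Measurements agree (peg length 70.1 mm and gauge distance 45 mm, against the stated 70 and 44). Picking the cover now.

```bash
python3 - <<'E'
from h import *
x,y,yw=.4577,-.0444,16
fingers.gripper_to(.68,force=45)
robot.move_to([x,y,.20],[180,0,yw])
print(robot.line_to([x,y,.140],velocity=.1,f_stop=6),robot.current_tool_pos())
fingers.gripper_to(0.0,force=45); print('gap',robot.current_finger_gap(),robot.current_contact_force())
robot.line_to([x,y,.215],velocity=.12); print('gap',robot.current_finger_gap(),robot.current_contact_force())
wgrab('w_lift')
syaw=30.6;u=-np.array([np.cos(np.radians(syaw)),np.sin(np.radians(syaw))]);post=np.array([.4957,.2533])
e=post+u*.105; robot.line_to([*e,.163],[180,0,syaw],velocity=.25)
im,_=wgrab('w_pre'); cv2.imwrite('pics/v2.png',np.hstack([cv2.resize(cv2.imread('pics/w_lift.png'),(400,300)),cv2.resize(cv2.imread('pics/w_pre.png')[100:400,120:520],(400,300))]))
print(robot.current_tool_pos(),robot.current_time_s())
E
```

```text
False [ 0.45838701 -0.0445565   0.14084475]
gap 0.3406172606620901 [-0.49588902 -0.34721271  2.23101059]
gap 0.34288870172930663 [-0.52701297  0.17935404  0.02777344]
[0.40630381 0.19780228 0.16337639] 7.6333
```

View pics/v2.png

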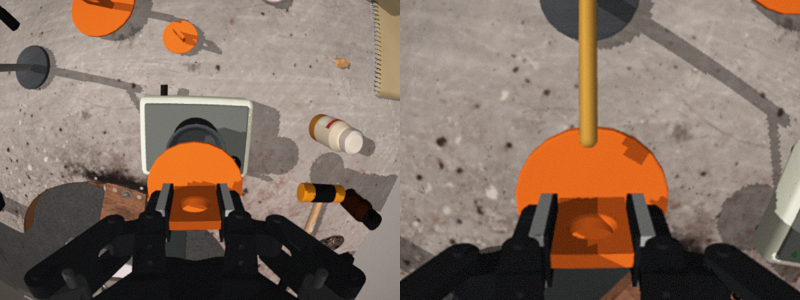

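The cover is held squarely. The eye is at crop (594,228) and the peg tip at (588,145), nearly aligned. I'll triangulate for a small correction, then thread it.

```bash
cat > thread.py <<'E'
from h import *
ps=np.load('pics/w_pre.npy'); p0,q=ps; s=np.radians(30.6)
ex=np.array([np.cos(s),np.sin(s),0]);ey=np.array([-np.sin(s),np.cos(s),0])
tip=wat(120+188,245,ps,.154); print('tip rel TCP along/lat',(tip-p0)@ex,(tip-p0)@ey)
o,d=wray(120+194,328,ps); k=(.003-(o-p0)@ex)/(d@ex); e=o+k*d; print('eye rel',(e-p0)@ex,(e-p0)@ey,(e-p0)[2])
lat=(tip-e)@ey; ez=(e-p0)[2]; print('lat',lat,'ez',ez)
E
python3 thread.py
```

```text
tip rel TCP along/lat 0.0329931174630077 0.0021461383188230458
eye rel 0.003000000000000006 -5.501070428202818e-05 0.002079381399537894
lat 0.002201149023105074 ez 0.002079381399537894
```

```bash
cat > thread.py <<'E'
from h import *
s=np.radians(30.6);ex=np.array([np.cos(s),np.sin(s)]);ey=np.array([-np.sin(s),np.cos(s)]);post=np.array([.4957,.2533])
cmd=lambda d,dz=0,**k: robot.line_to([*(post-ex*d),.135+d*np.tan(np.radians(15))-.001+dz],[180,0,30.6],**k)
def rep(t):
    p=np.array(robot.current_tool_pos());r=p[:2]-post;print(t,'d',round(-r@ex,4),'lat',round(r@ey,4),'z',round(p[2],4),np.round(robot.current_contact_force(),1),round(robot.current_time_s(),2))
E
python3 - <<'E'
from thread import *
E
mv thread.py thr.py
python3 - <<'E'
from thr import *
cmd(.098,velocity=.05); robot.pause(.3); rep('pre')
print(cmd(.076,velocity=.05,f_stop=4)); rep('tip')
im,_=wgrab('w_tip')
print(cmd(.048,velocity=.06,f_stop=4)); rep('in')
im,_=wgrab('w_in'); cv2.imwrite('pics/v3.png',np.hstack([cv2.imread(f'pics/{n}.png')[100:400,120:520] for n in('w_tip','w_in')]))
E
```

```text
pre d 0.0981 lat -0.0 z 0.1603 [-0.3  0.  -0.5] 8.23
False
tip d 0.0761 lat -0.0001 z 0.1541 [-0.2 -0.2 -0.2] 8.84
False
in d 0.0481 lat -0.0001 z 0.1466 [ 0.2  0.3 -0.7] 9.53
```

View pics/v3.png

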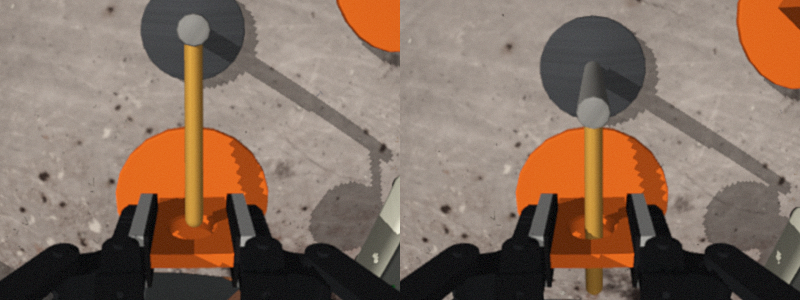

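The peg passes through the eye; its tip shows behind the plate at (595,290). Lowering and releasing.

```bash
python3 - <<'E'
from thr import *
print(cmd(.047,-.009,velocity=.03,f_stop=2)); rep('low')
g=robot.current_finger_gap(); fingers.gripper_to(g+.06); robot.pause(.3); fingers.gripper_to(.68); robot.pause(.2); rep('open')
p=robot.current_tool_pos(); robot.line_to([p[0],p[1],.26],velocity=.15); robot.pause(.2)
im,_=wgrab('w_hung'); sc=vision.grab_frame('scene')
save('v4.png',np.hstack([im[100:400,120:520],cv2.resize(sc[190:280,150:270],(400,300),interpolation=cv2.INTER_CUBIC)]))
print(robot.current_time_s())
E
```

```text
True
low d 0.0476 lat -0.0002 z 0.1446 [-0.3 -0.6  4.4] 9.8
open d 0.0482 lat -0.0 z 0.1437 [-0.6 -0.1  0.9] 10.88
12.1083
```

View pics/v4.png

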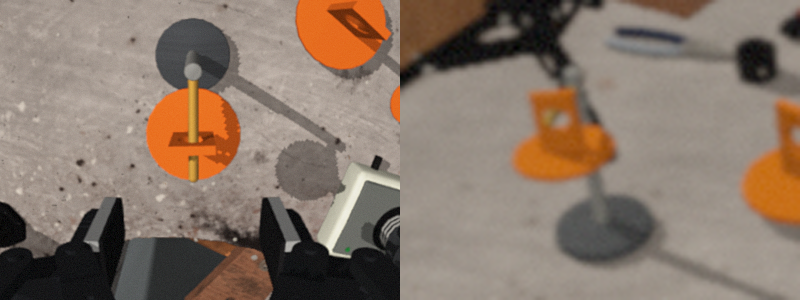

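The cover hangs on the peg in both views. Next, the cup and the bottle.

```bash
python3 - <<'E'
from h import *
robot.move_to([.42,-.045,.27],[180,0,0]); wgrab('w_cup')
robot.move_to([.39,-.345,.25],[180,0,0]); wgrab('w_bot')
print(robot.current_time_s())
b=cv2.imread('pics/w_bot.png');a=cv2.imread('pics/w_cup.png')
cv2.imwrite('pics/v5.png',np.hstack([cv2.resize(a[120:270,210:410],(400,300),interpolation=cv2.INTER_CUBIC),cv2.resize(b[60:360,120:520],(400,300))]))
for n in('amber_bottle','flux'): print(n,[(np.round(r['rect']).tolist(),round(r['p'],2)) for r in recognise(n,'wrist')[:3]])
for z in(.26,.065):
  for w in(90,-90,60,-60,0): print(z,w,None if (j:=robot.inverse_kinematics([.418,-.362,z],[180,0,w])) is None else np.round(j))
E
```

```text
14.4333
amber_bottle []
flux [([193.0, 71.0, 74.0, 55.0], 0.89)]
0.26 90 [  5.  22.  48.  86. -16.  79.  54.]
0.26 -90 [  -8.   33.   74.   87.  -31.   84. -113.]
0.26 60 [  1.  24.  54.  86. -20.  80.  26.]
0.26 -60 [ -8.  32.  74.  87. -31.  84. -84.]
0.26 0 [ -7.  30.  70.  87. -29.  83. -26.]
0.065 90 [ 11.  33.  40. 101. -25.  56.  60.]
0.065 -90 [ -7.  50.  73. 101. -51.  70. -98.]
0.065 60 [  7.  35.  46. 101. -29.  57.  34.]
0.065 -60 [ -5.  46.  69. 101. -47.  67. -72.]
0.065 0 [ -1.  41.  60. 101. -40.  62. -17.]
```

View pics/v5.png

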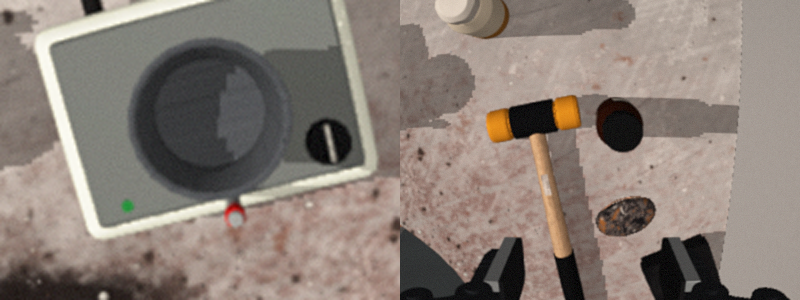

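Cup rim centre is at ~(315,180) with gauge top ~(328,229). The bottle's cap is at ~(343,191), standing clear between hammer head and wall. Grasping it with jaws along x.

```bash
python3 - <<'E'
from h import *
pc=np.load('pics/w_cup.npy');pb=np.load('pics/w_bot.npy')
cup=wat(314.7,179.5,pc,.108);g=wat(328,229.5,pc,.099);print('cup',cup.round(4),'gauge',g.round(4),np.linalg.norm((cup-g)[:2]))
b=wat(343,191,pb,.098);print('bottle',b.round(4))
fingers.gripper_to(.78,force=70)
robot.move_to([b[0],b[1],.20],[180,0,90])
print(robot.line_to([b[0],b[1],.062],velocity=.1,f_stop=6)); robot.pause(.2);print(robot.current_tool_pos(),robot.current_contact_force(),robot.current_time_s())
im,_=wgrab('w_gr'); fingers.gripper_to(0.0,force=70); print('gap',robot.current_finger_gap(),robot.current_contact_force())
im2,_=wgrab('w_gr2'); save('v6.png',np.hstack([cv2.resize(i,(400,300)) for i in(im,im2)]))
E
```

```text
cup [ 0.4576 -0.044   0.108 ] gauge [ 0.4147 -0.0554  0.099 ] 0.04442184975548706
bottle [ 0.4212 -0.3658  0.098 ]
False
[ 0.42144729 -0.36597008  0.06242713] [0.07179211 0.65423641 0.50319359] 17.7833
gap 0.46546296044216895 [-0.59602172  0.31012421  3.33064862]
```

View pics/v6.png

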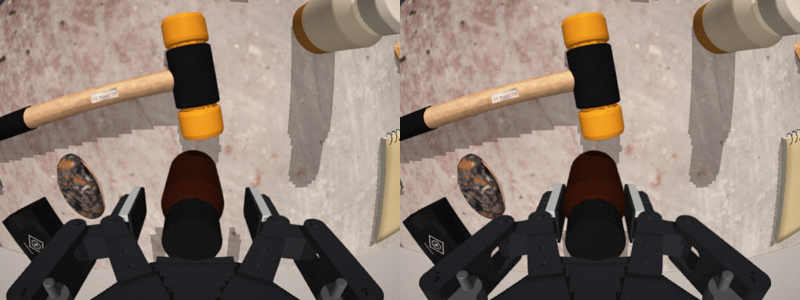

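```bash
python3 - <<'E'
from h import *
ps=np.load('pics/w_gr2.npy'); a=cv2.imread('pics/w_gr2.png')
for r,z,rad in[(198,.082,.016),(150,0.0,.0205),(203,.082,.016)]:
    P=wat(311.6,r*1.6,ps,z); print(z,'centre off along tool x (world y):',(P-ps[0])[1]-rad)
# lift and go above the cup
p=robot.current_tool_pos(); robot.line_to([p[0],p[1],.215],velocity=.15); print('gap',robot.current_finger_gap(),robot.current_contact_force())
robot.line_to([.4576,-.044,.215],[180,0,14.5],velocity=.2); robot.pause(.3)
print(robot.current_tool_pos(),robot.current_time_s())
im,_=wgrab('w_ov'); t=vision.grab_frame('top'); s=vision.grab_frame('scene')
save('v7.png',np.hstack([cv2.resize(im,(400,300)),cv2.resize(s[220:340,220:380],(400,300),interpolation=cv2.INTER_CUBIC)]))
E
```

```text
0.082 centre off along tool x (world y): 0.0023092027868748116
0.0 centre off along tool x (world y): -0.0012502023277263623
0.082 centre off along tool x (world y): -0.0007297346654907416
gap 0.46435062232549756 [-0.17678355 -0.27404642 -0.38903795]
[ 0.45754204 -0.04437083  0.21500855] 21.5083
```

View pics/v7.png

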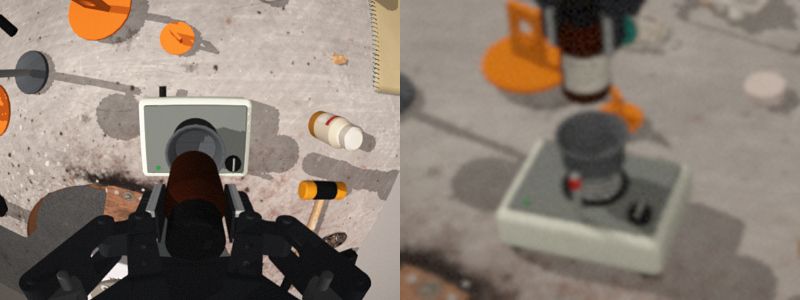

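Bottle is centred in the grip and the cup is clear below. Lowering to contact.

```bash
python3 - <<'E'
from h import *
f0=np.array(robot.current_contact_force())
r=lambda t:print(t,np.round(robot.current_tool_pos(),4),(np.array(robot.current_contact_force())-f0).round(2),round(robot.current_finger_gap(),3),round(robot.current_time_s(),2))
print(robot.line_to([.4576,-.044,.165],velocity=.08,f_stop=5)); r('a')
print(robot.line_to([.4576,-.044,.138],velocity=.02,f_stop=2)); robot.pause(.3); r('b')
sc=vision.grab_frame('scene'); save('s_b.png',sc)
E
```

```text
False
a [ 0.458  -0.0442  0.1653] [-0.77  0.86  1.14] 0.468 22.43
True
b [ 0.4574 -0.0439  0.1441] [ 1.46 -0.15  3.71] 0.46 23.7
```

Contact is where predicted (expected 0.1454 at rest). Pressing to mid-band, TCP ≈ 0.1284.

```bash
python3 - <<'E'
from h import *
r=lambda t:print(t,np.round(robot.current_tool_pos(),4),np.round(robot.current_contact_force(),2),round(robot.current_finger_gap(),3),round(robot.current_time_s(),2))
fingers.gripper_to(0.0,force=90)
for z in(.14,.136,.132,.1282):
    s=robot.line_to([.4576,-.044,z],velocity=.02,f_stop=14); robot.pause(.25); r((z,s))
im,_=wgrab('w_end');s=vision.grab_frame('scene'); save('s_end.png',s)
c=lambda i,a,b,w,h:cv2.resize(i[b:b+h,a:a+w],(400,300),interpolation=cv2.INTER_CUBIC)
save('v8.png',np.hstack([c(s,260,245,80,60),c(s,180,190,160,120)]))
E
```

```text
(0.14, False) [ 0.4575 -0.044   0.14  ] [ 0.63 -0.55  3.86] 0.463 24.56
(0.136, False) [ 0.4575 -0.0439  0.1361] [0.95 0.8  5.  ] 0.462 25.16
(0.132, False) [ 0.4576 -0.0439  0.1323] [-0.9   1.05  6.51] 0.465 25.76
(0.1282, False) [ 0.4576 -0.044   0.1287] [-0.54  0.53  7.87] 0.464 26.35
```

View pics/v8.png

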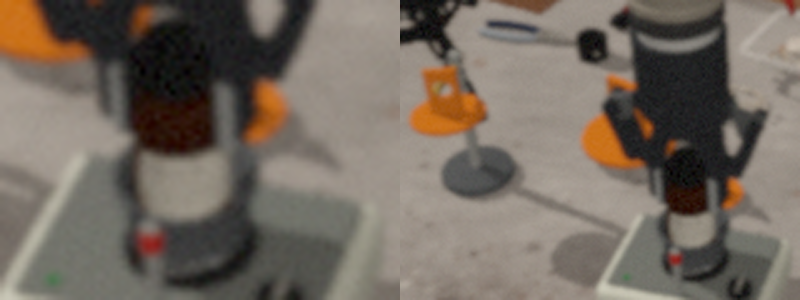

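Cover still hangs on the peg. The cup is visibly lowered, with the bottle upright in it and its label/rim boundary at crop row ~217. I'll check that boundary against predictions for different press depths, then hand in.

```bash
python3 - <<'E'
from h import *
c=np.array([.4576,-.044]);o,_=ray('scene',320,240);d=(o[:2]-c)/np.linalg.norm(o[:2]-c)
for q in(.0,.012,.017,.022):
    u=proj('scene',[*(c+d*.031),.108-q]); print(q,'front rim crop px',((u-[260,245])*5).round(1))
u=proj('scene',[*(c-np.array([np.cos(.253),np.sin(.253)])*.044),.091]);print('band centre predicted',((u-[260,245])*5).round(1))
im=cv2.imread('pics/s_end.png'); b=cv2.cvtColor(im,cv2.COLOR_BGR2GRAY); print(b[280:298,295:299].mean(1).round().tolist())
robot.pause(.5);print(robot.current_tool_pos(),robot.current_contact_force(),robot.current_finger_gap())
E
```

```text
0.0 front rim crop px [184.9 181.1]
0.012 front rim crop px [186.5 202.7]
0.017 front rim crop px [187.1 211.6]
0.022 front rim crop px [187.8 220.4]
band centre predicted [149.1 230.8]
[142.0, 142.0, 144.0, 143.0, 143.0, 143.0, 146.0, 143.0, 123.0, 90.0, 65.0, 59.0, 56.0, 58.0, 60.0, 61.0, 62.0, 68.0]
[ 0.45758762 -0.04394259  0.12865749] [-0.74018927  0.69239598  8.09935029] 0.4612346102530889
```

```bash
python3 - <<'E'
from h import *
workorder.close_job(); print(robot.current_time_s())
E
```

```text
the job is handed in; nothing more can be done
the job is handed in; nothing more can be done
```

The job is handed in, with the last clock reading at about 27 s of the 54 s allowed. The cover hangs by its eye on the brass peg. The amber bottle stands upright in the sprung cup, and the gripper is still holding it down with the cup's rim in the red band.

**Last checks**
- **Cover:** both the wrist and scene pictures show it hanging on the peg, the wrist one right after release and the scene one again at the end.
- **Press depth:** three checks agree that the cup is 14–17.5 mm down, against a band of 12–22 mm. By arm height it is about 16.7 mm, and by force (8 N on the tool) 14–17.5 mm depending on how the bottle's weight is counted. By camera it is about 16 mm.
- **Steadiness:** the grip did not slip, and the force and height held steady over a half-second wait.

**Disagreements and gaps**
- **Camera offset:** the red band appeared about 2 px lower in the scene picture than predicted. I corrected for this in the camera figure. Without the correction it would read about 21 mm, still inside the band but near its edge.
- **Bottle detection:** the recogniser missed the amber bottle in the close-up wrist picture, so I found its position by eye.
- **Bystanders:** the arm kept clear of the flux bottle, borax tablet and bangle, but I did not compare their positions before and after.

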